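# Check-weigh the black-stoppered sample from the covered chest

### The job

Slide the chest's cover plate fully open by its handle, find the pocket with the black-stoppered bottle, lift that bottle out and set it down gently, upright and free, near the middle of the scale's pan. With the bottle standing there untouched, push the green print key right down and let it go, then slide the cover fully shut again. Leave the bottle on the pan, the cork-stoppered bottles in their pockets and the other things on the bench undisturbed.

Things in the scene. Friction and masses are not known exactly. Their poses are not given: they have to be found in the camera images.
- chest: Plywood sample chest, fixed, 202 mm wide (x), 383 mm long (y from -197 to +186 mm), rim 142 mm above the bench; origin on the bench, mid width, where the pocket half (+y) meets the closed, flat-topped half (-y). Steel rails along its long sides (lips in to x = +-85 mm, tops 155.5 mm high) and end stops keep the cover captive: it slides along y only. Handle at y = +88 mm shut, -99 mm fully open.
- pockets (a point): Middle of the four pockets, at rim height (142 mm), 87 mm to +y of the chest's origin, axes as the chest's. The chest is open over 174 by 174 mm about this point; 57 mm below its rim is the top of a white insert (85 mm above the bench) with four 60 mm square pockets, floors 6 mm above the bench, centred 33 mm to +-x and 33 mm to +-y of this point. The shut cover hides them all.
- cover_handle (a point): Centre of the cover's black bar handle, 178 mm above the bench, axes as the chest's. The bar is 14 by 14 mm, 94 mm long along x, on two end posts (66 mm free between), 23 mm clear above the plate. The loose cover plate is aluminium, 182 by 184 by 6 mm, about 0.4 kg; it lies on the rim with 2 mm play in the rails and slides with 1 to 4 N. It starts shut.
- sample_mid (a point): The bottle to weigh: round green glass bottle with a BLACK stopper, in any one of the four pockets, about 0.2 kg, 128 mm tall; this point is at mid height, 64 mm above its foot, z along the bottle. Body 48 mm across up to 66 mm, white label band, neck 24 mm across; the stopper is a firmly fixed cylinder 28 mm across and 28 mm high, from 100 to 128 mm above the foot. About 35 mm free round it.
- sample_stopper (a point): Centre of the black stopper of the bottle to weigh, 114 mm above the bottle's foot.
- kept1_mid (a point): A bottle to leave where it is: same green bottle, but with a brown CORK stopper, in another pocket of the chest; this point is at mid height, 64 mm above its foot.
- kept2_mid (a point): A bottle to leave where it is: same green bottle, but with a brown CORK stopper, in another pocket of the chest; this point is at mid height, 64 mm above its foot.
- kept3_mid (a point): A bottle to leave where it is: same green bottle, but with a brown CORK stopper, in another pocket of the chest; this point is at mid height, 64 mm above its foot.
- scale: White bench scale, fixed, 260 mm (its x) by 200 mm (its y), origin on the bench under its middle. Control panel with grey-green display and green key on its -x part, steel weighing pan on its +x part. Pan and body are rigid.
- pan (a point): Middle of the top face of the scale's steel pan (150 mm along the scale's x, 160 mm along its y), 60 mm above the bench, 45 mm to +x of the scale's middle; axes as the scale's.
- print_key_top (a point): Middle of the top of the scale's round green print key, 28 mm across, 68 mm above the bench, standing 10 mm out of a black collar 44 mm across; 84 mm to -x and 55 mm to -y of the scale's middle. It is pressed straight down and springs back.
- print_key (a joint): Travel of the print key in m: 0 up, 0.006 fully down; fully down takes about 4 N.
- tape: Bystander: brown roll of packing tape lying flat, 110 mm across, 48 mm high, origin under its middle.
- marker: Bystander: white and black marker pen lying at the far side, 137 mm long, 18 mm thick, origin under its middle.
- tall_bottle: Bystander: clear empty bottle with a wooden stopper standing at the far side, 76 mm across, 227 mm tall, origin under its foot.

How it is judged:
On the way, in this order (a step that is already met when the one before it is completed fails the run):
1. the cover has been slid open, its handle within 20 mm of the open end of its travel (y of cover_handle in the frame of chest below -0.079 m), for 0.2 s.
2. the black-stoppered bottle has been lifted clear of the chest (z of sample_mid in the frame of chest above 0.215 m), for 0.1 s.
3. the bottle stands upright on the pan, within 50 mm of its middle, let go (horizontal distance between sample_mid and pan below 0.05 m and z of sample_mid in the frame of pan between 0.055 and 0.075 m and angle between sample_mid's own z axis and vertical below 0.1 rad and contact force between sample and the arm below 0.1 N and linear speed of sample below 0.02 m/s), for 0.3 s.
4. the print key is pushed down (5 mm or more) while the bottle stands untouched on the pan (horizontal distance between sample_mid and pan below 0.05 m and z of sample_mid in the frame of pan between 0.055 and 0.075 m and angle between sample_mid's own z axis and vertical below 0.1 rad and value of joint print_key above 0.005 m and contact force between sample and the arm below 0.1 N), for 0.05 s.
At the end, for the whole second after the job is handed in: The cover is shut (its handle within 11 mm of the shut end stop) and at rest, the black-stoppered bottle stands upright (within 0.1 rad) and at rest on the scale's pan within 50 mm of its middle, the print key is up again, and the three cork-stoppered bottles are in their pockets (y of cover_handle in the frame of chest above 0.077 m and horizontal distance between sample_mid and pan below 0.05 m and z of sample_mid in the frame of pan between 0.055 and 0.075 m and angle between sample_mid's own z axis and vertical below 0.1 rad and linear speed of each of sample, cover below 0.02 m/s and value of joint print_key below 0.0015 m and z of each of kept1_mid, kept2_mid, kept3_mid in the frame of chest below 0.09 m); the robot touches nothing.
It fails at once if a cork-stoppered bottle is lifted more than 40 mm in its pocket (z of any of kept1_mid, kept2_mid, kept3_mid in the frame of chest above 0.11 m).
It fails at once if the black-stoppered bottle is tipped by more than 0.6 rad (angle between sample_mid's own z axis and vertical above 0.6 rad).
It fails at once if the bottle is dropped onto the scale or set down hard: it moves faster than 0.5 m/s (a free fall of 13 mm) with its foot less than 40 mm above the pan (horizontal distance between sample_mid and pan below 0.1 m and z of sample_mid in the frame of pan below 0.104 m and linear speed of sample above 0.5 m/s).
It fails at once if the bottle is pressed onto the scale with more than 45 N (contact force between sample and scale above 45 N).
It fails at once if the tape roll, the marker or the tall bottle is moved by more than 30 mm (distance of any of tape, marker, tall_bottle from where it was at the start of the episode above 0.03 m).
It also fails if it takes over 72 s, if anything falls off the work surface, if the arm or the gripper's body presses on something with over 40 N, if the wrist force passes 120 N, or if a joint passes its speed limit or range.

### The arm

A 7-joint arm with a two-finger parallel gripper is mounted at the origin on the work surface. World frame = base frame: x ahead of the robot, y to its left, z up, the work surface at z = 0. Lengths are in m, angles in rad, forces in N, time in s.
With the tool pointing down it reaches from about 0.4 to 0.85 m from the base axis. Payload 10.4 kg.
Tool frame: the origin (TCP) lies at the very end of the fingers, on their centre line; the grasp point (between the pads) lies 19 mm behind it; z points along the fingers, y is the direction in which the jaws open and shut (so a half turn about z gives the same grasp; the last joint's range is limited). The gripper opens to 87 mm and grips with 3 to 60 N. Pads are 19 mm wide; open, the fingers measure 117 mm over their backs; the gripper's body (75 mm by 190 mm) begins 51 mm behind the grasp point.
Start: joints at [-1.158, 0.332, -0.065, 1.46, 0.022, 1.35, -0.088], TCP at [0.264, 0.567, 0.223] pointing down, gripper open.
Joint ranges: [-2.6, 2.6], [-0.5, 2.12], [-1.47, 1.34], [0.16, 2.42], [-1.27, 4.41], [0.06, 2.06], [-2.6, 2.6]. Speed limits (rad/s): [2.22, 2.22, 2.79, 2.79, 3.14, 3.14, 3.14].

### API

Orientations are given as a unit quaternion [x, y, z, w].
In Python, from bench import read_state, imaging, r gives the robot as it stands. The module is installed in compiled form; this text tells all that it offers.
- The arm moves only by the tool move_arm, never from a script. Its argument "series" is a list of rows, each a list of 4 numbers: the shift along the tool's x, y, z in m, then the turn about the tool's z in rad. In form: [[x, y, z, roll], ...]. A call has 1 to 20 rows; each row is the pose to reach, as a shift and turn from the pose commanded when the call began, along the tool's axes at that moment; what a row does not reach only later rows make up. A row lasts 1/10 s, in which the tool goes at most 50 mm and 8.59 degrees, less where a joint would pass 70% of its speed; a pose out of reach is approached as far as the arm can. A call with a gripper value outside its range is refused whole. "claw" is the gripper's target within -1 to 1 (fully open at 1, half-way at 0, shut at -1), set as the call begins (left out, the last holds). The fingers move at their own pace and stop on an object; "newtons" is the grip in N (left out, the last holds). Time passes only in rows, so rows that repeat a pose let the fingers close. It gives the time, the measured TCP pose, the force and the opening at its end, in the units of the state.
- read_state(): the state, without advancing time (a new reading comes with each control period).
- imaging.camera(name): name is "scene" or "side" or "wrist"; returns (picture, depth): 384x512x3 uint8, red, green, blue; 384x512 float32, m along the optical axis (not along the pixel's ray), 0 where there is no reading.
- imaging.get_calibration(name): a dict with "camera_matrix" (3x3 intrinsics, pixels), "k1" (the pictures are not rectified: a ray, as slopes to the right and down, at radius r is drawn at 1 + k1 r^2 times it, then the intrinsics apply), "R" (3x3) and "t" (3): a world point X has camera coordinates R X + t. Camera axes: x right, y down, z forward; pixel columns grow to the right and rows downward; lengths in m; the calibration is good to about 2 mm. A picture is of the moment at which its call begins: read the wrist's pose just before it. get_calibration takes no time and is no camera call; for the wrist camera it gives the pose at the moment of the call.
- r.close_job(): hands the job in, once; it reports no verdict.
The state is a dict: "time": time; "joint_positions": joint angles; "joint_vel": joint speeds; "joint_torque": joint torques, N m; "ee_pos": TCP position; "eef_rot": TCP orientation; "ft_force": force on the tool from outside, world axes, zero at the start; "torque": the same for the moment, N m; "width": finger opening in m.
Only numpy, scipy, OpenCV 4.12 (cv2) and the standard library are available. Lean on these libraries where they do the work, as an engineer would, in place of code of your own. Each camera call takes 0.05 s, during which the arm holds its last target.

## Working session

There is one attempt and no reset: what is moved stays moved. The work goes in short steps, Python scripts to look and compute and a tool call to move; the robot and the scene stay as the last step left them, time stands still between calls to the robot, and variables do not carry over. Pictures are saved under pics/ and viewed, and the job is handed in when it is done.

Besides the shell and the picture viewer there is one more tool, called after "Emit:" as name([rows], argument=value, ...), one row to a line, values as JSON. move_arm: Moves the arm, as the interface text tells. Its arguments: {"type":"object","properties":{"series":{"type":"array","items":{"type":"array","items":{"type":"number"}}},"claw":{"type":"number"},"newtons":{"type":"number"}},"required":["series"]}

```bash
ls; mkdir -p pics
python3 - <<'E'
from bench import read_state, imaging, r
import cv2
s=read_state();print({k:s[k] for k in('time','ee_pos','eef_rot','width','ft_force')})
for n in('scene','side','wrist'):
    c=imaging.get_calibration(n)
    p,d=imaging.camera(n)
    cv2.imwrite(f'pics/{n}0.png',p[:,:,::-1]);import numpy as np
    np.savez(f'{n}0.npz',p=p,d=d,**c);print(n,c)
E
```

```text
pics
{'time': 0.0, 'ee_pos': array([0.26369359, 0.56622086, 0.22174073]), 'eef_rot': array([ 2.16185501e-01,  9.76352050e-01, -7.00983608e-04, -1.11903348e-04]), 'width': 0.08689978913123621, 'ft_force': array([0.35051482, 0.15384525, 0.61403555])}
scene {'camera_matrix': array([[382.66768531,   0.        , 253.89754358],
       [  0.        , 382.66768531, 190.1931905 ],
       [  0.        ,   0.        ,   1.        ]]), 'k1': -0.0991473108724176, 'R': array([[-0.64101017,  0.76745038,  0.0112195 ],
       [ 0.44671786,  0.38492646, -0.8076353 ],
       [-0.6241387 , -0.51269048, -0.58957557]]), 't': array([ 0.38669475, -0.18042177,  1.39145219])}
side {'camera_matrix': array([[381.38291091,   0.        , 256.3014303 ],
       [  0.        , 381.38291091, 188.67067784],
       [  0.        ,   0.        ,   1.        ]]), 'k1': -0.029048784705894976, 'R': array([[ 0.81393409, -0.58058419, -0.02081567],
       [-0.4134232 , -0.55367055, -0.72286249],
       [ 0.40815751,  0.5969681 , -0.69067831]]), 't': array([-0.48416244,  0.37925224,  0.78489191])}
wrist {'camera_matrix': array([[314.15065857,   0.        , 255.96647193],
       [  0.        , 314.15065857, 189.79523826],
       [  0.        ,   0.        ,   1.        ]]), 'k1': 0.012922993380164132, 'R': array([[ 0.42248083,  0.90637011, -0.00178317],
       [ 0.86788366, -0.40397258,  0.28910915],
       [ 0.26131954, -0.12369066, -0.95729448]]), 't': array([-0.62346715, -0.03462454,  0.39188546])}
```

View pics/scene0.png

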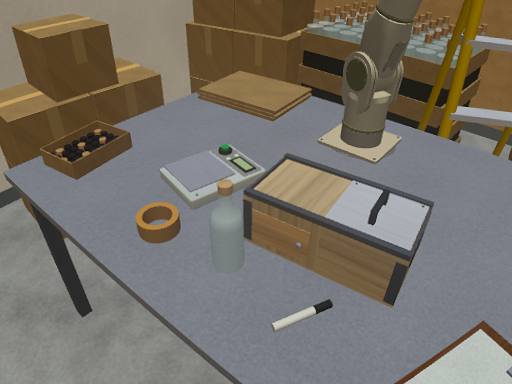

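View pics/side0.png

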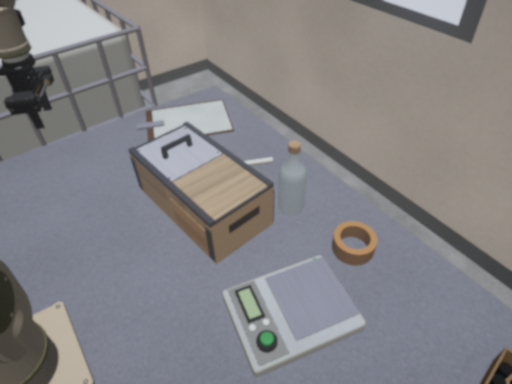

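View pics/wrist0.png

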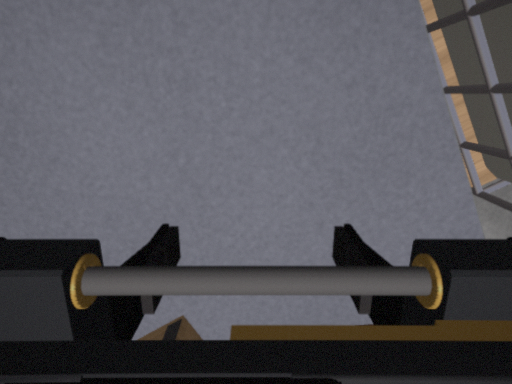

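The scene view shows the chest with its handle at about (379,207), the pan at about (198,170) and the key at (225,149). In the side view the handle is at (177,147) and the key at (267,340). I'll measure them using depth.

```bash
cat > h.py <<'E'
import numpy as np, cv2
def rays(c,uv):
    K=c['camera_matrix'];uv=np.asarray(uv,float).reshape(-1,1,2)
    dist=np.array([float(c['k1']),0,0,0,0])
    n=cv2.undistortPoints(uv,K,dist).reshape(-1,2)
    return np.c_[n,np.ones(len(n))]
def cloud(c,d):
    h,w=d.shape;u,v=np.meshgrid(np.arange(w),np.arange(h))
    n=rays(c,np.c_[u.ravel(),v.ravel()])
    X=(n*d.reshape(-1,1)-c['t'])@c['R']
    X[d.ravel()<=0]=np.nan
    return X.reshape(h,w,3)
def plane(c,uv,z):
    n=rays(c,uv)@c['R'];o=-c['R'].T@c['t']
    return o+n*((z-o[2])/n[:,2])[:,None]
E
cat > m1.py <<'E'
from h import *
for n in('scene','side'):
    c=np.load(n+'0.npz');X=cloud(c,c['d']);p=c['p'].astype(int)
    hsv=cv2.cvtColor(c['p'],cv2.COLOR_RGB2HSV).astype(int)
    z=X[...,2]
    ok=(X[...,0]>0.2)&(X[...,0]<1.1)&(abs(X[...,1])<.6)
    # top surface of chest
    m=(ok&(z>.145)&(z<.162)&(p.max(2)<90)).astype(np.uint8)
    k,l,st,ce=cv2.connectedComponentsWithStats(m)
    for i in range(1,k):
        if st[i,4]>60:
            q=X[l==i][:,:2];print(n,'rail',st[i],cv2.minAreaRect((q*1000).astype(np.float32)), np.median(X[l==i][:,2]))
    m=(ok&(z>.165)&(z<.19)&(p.max(2)<80))
    k,l,st,ce=cv2.connectedComponentsWithStats(m.astype(np.uint8))
    for i in range(1,k):
        if st[i,4]>20:
            q=X[l==i];print(n,'handle',st[i],cv2.minAreaRect((q[:,:2]*1000).astype(np.float32)),q[:,2].max())
    m=ok&(hsv[...,1]>150)&(hsv[...,0]>50)&(hsv[...,0]<85)&(p[...,1]>80)&(z<.1)
    print(n,'key',m.sum(),np.median(X[m],0), 'plane', plane(c,[np.argwhere(m)[:,::-1].mean(0)],.066))
    m=ok&(z>.05)&(z<.068)
    k,l,st,ce=cv2.connectedComponentsWithStats(m.astype(np.uint8))
    for i in range(1,k):
        if st[i,4]>200:print(n,'scale-ish',st[i],cv2.minAreaRect((X[l==i][:,:2]*1000).astype(np.float32)))
    bz=z[ok&(z<.03)&(z>-.03)];print('bench z',np.median(bz))
E
python3 m1.py
```

```text
scene rail [ 244  154  190  107 2507] ((545.6546630859375, 197.53590393066406), (206.66905212402344, 384.1979064941406), 6.634345054626465) 0.15509245548629363
scene handle [369 189  21  31 229] ((534.4129028320312, 289.63836669921875), (95.99913787841797, 13.635005950927734), 6.306252479553223) 0.18814640249317435
scene key 27 [ 0.43812185 -0.25818884  0.06791063] plane [[ 0.43730148 -0.26072179  0.066     ]]
scene scale-ish [ 63 131  67  36 268] ((691.2654418945312, -572.3005981445312), (44.78204345703125, 245.57485961914062), 89.18635559082031)
scene scale-ish [ 164  151   71   41 1574] ((574.4344482421875, -234.26071166992188), (162.98629760742188, 152.0883026123047), 77.66018676757812)
scene scale-ish [243 220 156  74 938] ((648.89892578125, 209.96749877929688), (14.798786163330078, 382.10589599609375), 7.3831562995910645)
bench z 0.0009058247669026824
side rail [130 151 143  76 384] ((468.79229736328125, 140.58238220214844), (174.28366088867188, 420.4663391113281), 34.39886474609375) 0.15015598445980038
side handle [163 136  27  18  92] ((528.0968627929688, 281.8200988769531), (86.58142852783203, 10.241912841796875), 6.674050807952881) 0.1850800868094949
side key 0 [nan nan nan] plane [[nan nan nan]]
side scale-ish [135 173 139  79 567] ((466.5292053222656, 144.4797821044922), (180.1990966796875, 434.348876953125), 34.545230865478516)
side scale-ish [ 265  257   94   83 4438] ((571.6326904296875, -238.84739685058594), (161.59640502929688, 150.3686065673828), 77.2191390991211)
side scale-ish [256 330  22  22 323] ((433.6260070800781, -263.7485046386719), (41.91923904418945, 42.0582275390625), 0.16768237948417664)
bench z -0.0006039636471982031
  return _methods._mean(a, axis=axis, dtype=dtype,
  ret = um.true_divide(
m1.py:19: RuntimeWarning: Mean of empty slice.
  print(n,'key',m.sum(),np.median(X[m],0), 'plane', plane(c,[np.argwhere(m)[:,::-1].mean(0)],.066))
```

```bash
cat >> h.py <<'E'
from scipy.spatial.transform import Rotation as Ro
def rel(pos,q,target,yawTool=None):
    """shift in tool axes from pose to target; roll to make tool-x point at world angle yawTool"""
    M=Ro.from_quat(q).as_matrix();s=M.T@(np.asarray(target)-pos)
    out=[s]
    if yawTool is not None:
        a=np.arctan2(M[1,0],M[0,0]);out.append(-((yawTool-a+np.pi)%(2*np.pi)-np.pi))
    return out
E
python3 - <<'E'
from h import *
from bench import read_state
s=read_state();c=np.load('wrist0.npz')
M=Ro.from_quat(s['eef_rot']).as_matrix();o=-c['R'].T@c['t']
print('cam in tool',M.T@(o-s['ee_pos']),'optical axis in tool',M.T@c['R'][2]);print(M)
for n in('scene','side'):
    c=np.load(n+'0.npz');X=cloud(c,c['d']);p=c['p']
    hsv=cv2.cvtColor(p,cv2.COLOR_RGB2HSV).astype(int)
    for nm,(a,b,u,v) in dict(scene=dict(tape=(135,203,182,242),tall=(210,178,245,272),marker=(270,298,335,330)),side=dict(tape=(330,220,378,266),tall=(278,140,308,215),marker=(244,154,274,168)))[n].items():
        q=X[b:v,a:u].reshape(-1,3);q=q[q[:,2]>.012];print(n,nm,np.nanpercentile(q,[5,50,95],axis=0).round(3).tolist())
    # handle bar: dark mask, ray through centroid at z .178
    m=(X[...,2]>.168)&(X[...,2]<.19)&(p.max(2)<80)&(X[...,0]<.8)&(X[...,0]>.4)&(X[...,1]>.1)
    print(n,'handle',plane(c,[np.argwhere(m)[:,::-1].mean(0)],.180))
target=[.531,.286,.30]
s0=rel(s['ee_pos'],s['eef_rot'],target,np.radians(6.4+180));print(s0)
print(np.degrees(s0[1]), s['joint_positions'])
E
```

```text
cam in tool [ 0.07991064 -0.00070921 -0.1620985 ] optical axis in tool [-2.89048167e-01 -7.97255635e-04  9.57314223e-01]
[[-9.06535475e-01  4.22129456e-01 -3.93111871e-04]
 [ 4.22129634e-01  9.06534932e-01 -9.94579083e-04]
 [-6.34714842e-05 -1.06756539e-03 -9.99999428e-01]]
scene tape [[0.74, -0.214, 0.015], [0.786, -0.162, 0.041], [0.833, -0.121, 0.05]]
scene tall [[0.541, -0.144, 0.021], [0.761, 0.053, 0.109], [0.784, 0.076, 0.221]]
scene marker [[0.712, 0.238, 0.013], [0.77, 0.264, 0.018], [0.824, 0.291, 0.021]]
scene handle [[0.54061648 0.29031534 0.18      ]]
side tape [[0.725, -0.228, 0.016], [0.77, -0.182, 0.045], [0.82, -0.134, 0.049]]
side tall [[0.708, 0.001, 0.023], [0.73, 0.021, 0.123], [0.759, 0.049, 0.224]]
side marker [[0.643, 0.103, 0.012], [0.769, 0.241, 0.017], [0.82, 0.266, 0.156]]
side handle [[0.52620044 0.28000516 0.18      ]]
[array([-0.36063492, -0.14138343, -0.077872  ]), np.float64(-0.5474943128471561)]
-31.36911343355717 [-1.15761156  0.33273528 -0.06467887  1.46070042  0.02161192  1.34992191
 -0.08850706]
```

Emit:
move_arm([
  [0,0,-0.03,0],
  [-0.03,-0.01,-0.06,-0.05],
  [-0.07,-0.025,-0.078,-0.1],
  [-0.11,-0.04,-0.078,-0.17],
  [-0.15,-0.06,-0.078,-0.24],
  [-0.19,-0.075,-0.078,-0.3],
  [-0.23,-0.09,-0.078,-0.36],
  [-0.27,-0.105,-0.078,-0.42],
  [-0.31,-0.12,-0.078,-0.49],
  [-0.34,-0.133,-0.078,-0.547],
  [-0.36,-0.141,-0.078,-0.547],
  [-0.36,-0.141,-0.078,-0.547],
  [-0.36,-0.141,-0.078,-0.547],
  [-0.36,-0.141,-0.078,-0.547],
], claw=0, newtons=25)

```text
time: 1.55
ee_pos: [0.5298, 0.288, 0.3004]
eef_rot: [-0.056, 0.998, 0.0, -0.0]
ft_force: [-0.1, -0.0, 0.5]
width: 0.0435
```

```bash
cat > w.py <<'E'
import sys
from bench import read_state, imaging
from h import *
n=sys.argv[1];cam=sys.argv[2] if len(sys.argv)>2 else 'wrist'
s=read_state();c=imaging.get_calibration(cam);p,d=imaging.camera(cam)
cv2.imwrite(f'pics/{n}.png',p[:,:,::-1]);np.savez(n+'.npz',p=p,d=d,pos=s['ee_pos'],q=s['eef_rot'],**c)
print(s['time'],s['ee_pos'],s['eef_rot'],s['width'],s['ft_force'])
E
python3 w.py w1
```

```text
1.55 [0.52977463 0.28804796 0.30040524] [-5.64500962e-02  9.98405357e-01  2.28758446e-04 -2.77165391e-04] 0.04347623805571167 [-0.14970677 -0.0126973   0.47724287]
```

View pics/w1.png

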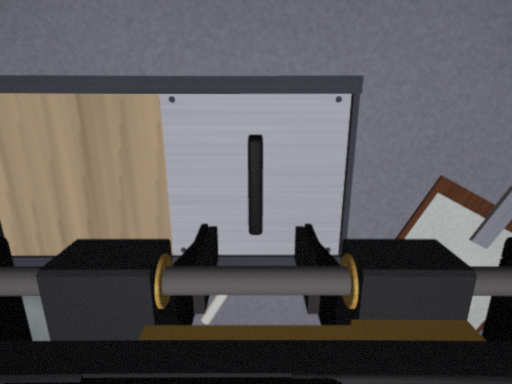

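The wrist view shows the bar handle from about (256,135) to (256,235), aligned with the image columns, and the plate edges at u≈163 and 347. I'll measure its position.

```bash
cat > m2.py <<'E'
from h import *
import sys
c=np.load(sys.argv[1]+'.npz');X=cloud(c,c['d']);p=c['p']
m=(p.max(2)<70)&(X[...,2]>.16)&(X[...,2]<.2);m[240:]=0
k,l,st,ce=cv2.connectedComponentsWithStats(m.astype(np.uint8))
i=1+np.argmax(st[1:,4]);print(st[i])
# top face rays at z .185
uv=np.argwhere(l==i)[:,::-1];P=plane(c,uv,.185)
r=cv2.minAreaRect((P[:,:2]*1000).astype(np.float32));print('top',r,'depth-cloud',np.median(X[l==i],0),cv2.minAreaRect((X[l==i][:,:2]*1000).astype(np.float32)))
print(rel(c['pos'],c['q'],[r[0][0]/1000,r[0][1]/1000,.159],np.radians(186.4)))
E
python3 m2.py w1
```

```text
[ 248  135   15  100 1334]
top ((530.5401000976562, 286.7853088378906), (94.6461181640625, 12.656641960144043), 6.448345184326172) depth-cloud [0.52627925 0.28651105 0.18453661] ((532.2662963867188, 286.8857421875), (92.69776153564453, 12.793660163879395), 6.139333248138428)
[array([-0.00069287, -0.0014099 ,  0.14140422]), np.float64(0.0012593041240336333)]
```

Emit:
move_arm([
  [-0.001,-0.001,0.03,0],
  [-0.001,-0.001,0.06,0],
  [-0.001,-0.001,0.09,0],
  [-0.001,-0.001,0.11,0],
  [-0.001,-0.001,0.125,0],
  [-0.001,-0.001,0.135,0],
  [-0.001,-0.001,0.14,0],
  [-0.001,-0.001,0.14,0],
  [-0.001,-0.001,0.14,0],
])

```text
time: 2.5
ee_pos: [0.5322, 0.2862, 0.1615]
eef_rot: [-0.056, 0.998, 0.0, 0.001]
ft_force: [-0.3, -0.7, -1.0]
width: 0.0436
```

Emit:
move_arm([
  [0,0,0,0],
  [0,0,0,0],
  [0,0,0,0],
  [0,0,0,0],
  [0,0,0,0],
  [0,0,0,0],
], claw=-1, newtons=20)

```text
time: 3.1
ee_pos: [0.5318, 0.2863, 0.1607]
eef_rot: [-0.056, 0.998, 0.0, 0.0]
ft_force: [0.0, 1.7, 1.6]
width: 0.0136
```

Emit:
move_arm([
  [0,-0.005,0,0],
  [0,-0.015,0,0],
  [0,-0.03,0,0],
  [0,-0.05,0,0],
  [0,-0.07,0,0],
  [0,-0.09,0,0],
  [0,-0.11,0,0],
  [0,-0.13,0,0],
  [0,-0.15,0,0],
  [0,-0.165,0,0],
  [0,-0.175,0,0],
  [0,-0.182,0,0],
  [0,-0.185,0,0],
  [0,-0.185,0,0],
  [0,-0.185,0,0],
  [0,-0.185,0,0],
])

```text
time: 4.7
ee_pos: [0.5521, 0.103, 0.1606]
eef_rot: [-0.056, 0.998, 0.0, -0.0]
ft_force: [-2.2, 5.2, 3.9]
width: 0.014
```

Emit:
move_arm([
  [0,0,0,0],
  [0,0,0,0],
  [0,0,0,0],
  [0,0,-0.02,0],
  [0,0,-0.05,0],
  [0,0.03,-0.09,0],
  [0,0.07,-0.12,0],
  [0,0.11,-0.14,0],
  [0,0.15,-0.15,0],
  [0,0.175,-0.15,0],
  [0,0.183,-0.15,0],
  [0,0.183,-0.15,0],
  [0,0.183,-0.15,0],
  [0,0.183,-0.15,0],
], claw=0.1)

```text
time: 6.1
ee_pos: [0.5327, 0.2819, 0.3105]
eef_rot: [-0.054, 0.999, -0.0, 0.0]
ft_force: [0.3, 0.2, 0.3]
width: 0.048
```

```bash
python3 w.py w2
```

```text
6.1 [0.53268793 0.28189926 0.31053333] [-5.42082695e-02  9.98529592e-01 -3.30105392e-04  9.60806726e-05] 0.04804390864459612 [0.31153541 0.15032992 0.26413323]
```

View pics/w2.png

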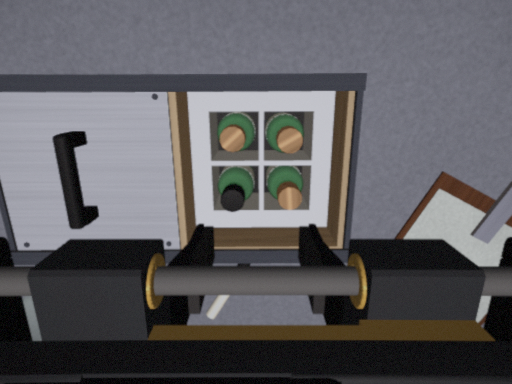

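The pockets are visible: the black stopper is at about (233,196), in the +x, −y pocket, and the corks are in the other three.

```bash
cat > m3.py <<'E'
from h import *
c=np.load('w2.npz');X=cloud(c,c['d']);p=c['p']
m=np.zeros(p.shape[:2],np.uint8);m[180:220,215:252]=(p[180:220,215:252].max(2)<45)
k,l,st,ce=cv2.connectedComponentsWithStats(m);i=1+np.argmax(st[1:,4]);print(st[i])
q=X[l==i];print('z',np.nanpercentile(q[:,2],[5,50,95]))
top=q[q[:,2]>.128];print('top cloud',len(top),(top.min(0)+top.max(0))/2,np.median(top,0),top.max(0)-top.min(0))
mm=((l==i)&(X[...,2]>.127)).astype(np.uint8)
ct=max(cv2.findContours(mm,0,1)[0],key=cv2.contourArea);(u,v),r=cv2.minEnclosingCircle(ct);print(u,v,r)
P=plane(c,[[u,v]],.134)[0];print('ray',P)
t=[P[0],P[1],.1]
print(rel(c['pos'],c['q'],t,np.radians(186.4)))
crop=cv2.resize(p[90:240,160:350,::-1],None,fx=4,fy=4);cv2.imwrite('pics/crop2.png',crop)
E
python3 m3.py
```

```text
[221 184  24  27 390]
z [0.11470054 0.13340593 0.1348214 ]
top cloud 304 [0.56932092 0.25764537 0.13218448] [0.57091724 0.25803791 0.13373884] [0.02530733 0.02544139 0.00782955]
231.87930297851562 198.6724090576172 11.735017776489258
ray [0.56806693 0.257535   0.134     ]
[array([-0.0325006 , -0.02791011,  0.21055714]), np.float64(-0.003231306436187964)]
```

View pics/crop2.png

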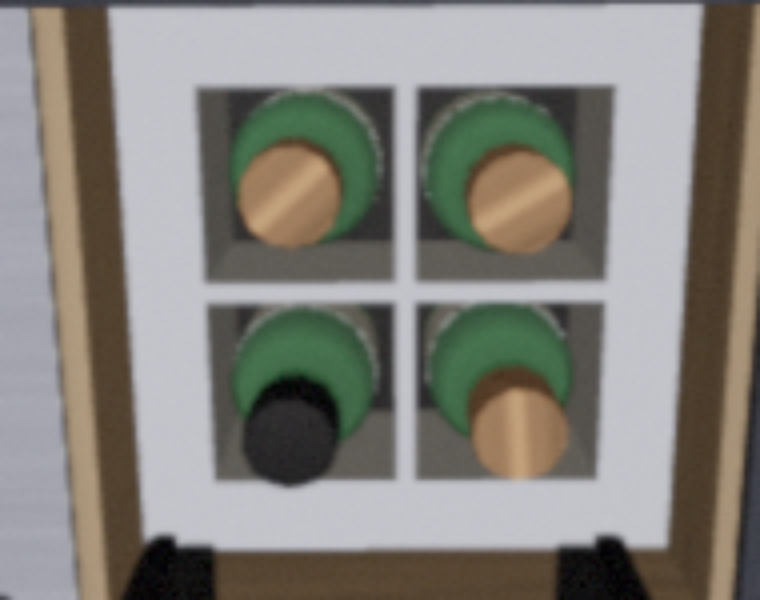

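Emit:
move_arm([
  [-0.015,-0.012,0.02,0],
  [-0.033,-0.028,0.05,-0.003],
  [-0.033,-0.028,0.08,-0.003],
  [-0.033,-0.028,0.11,-0.003],
  [-0.033,-0.028,0.14,-0.003],
  [-0.033,-0.028,0.14,-0.003],
  [-0.033,-0.028,0.14,-0.003],
])

```text
time: 6.85
ee_pos: [0.5682, 0.2591, 0.1714]
eef_rot: [-0.057, 0.998, -0.0, 0.0]
ft_force: [0.2, -0.1, -0.7]
width: 0.0478
```

```bash
python3 w.py w3
```

```text
6.85 [0.56816909 0.25914141 0.17137374] [-5.66317345e-02  9.98395133e-01 -6.52511954e-05  8.26376099e-06] 0.0478177622264361 [ 0.15593159 -0.14881443 -0.73533003]
```

View pics/w3.png

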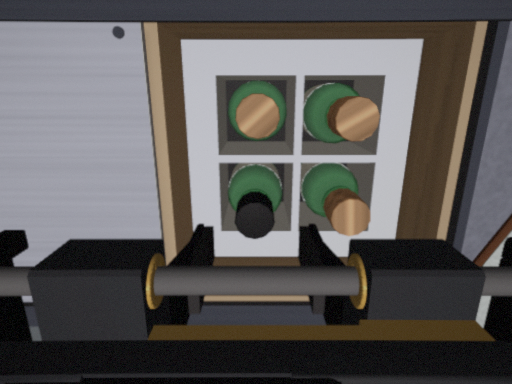

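The black stopper, at (255,215), sits on the fingers' centre line at u≈256. I'll go down.

Emit:
move_arm([
  [0,-0.001,0.02,0],
  [0,-0.001,0.04,0],
  [0,-0.001,0.055,0],
  [0,-0.001,0.065,0],
  [0,-0.001,0.07,0],
  [0,-0.001,0.07,0],
  [0,-0.001,0.07,0],
  [0,-0.001,0.07,0],
])

```text
time: 7.7
ee_pos: [0.5685, 0.259, 0.1014]
eef_rot: [-0.057, 0.998, 0.0, 0.001]
ft_force: [0.2, -0.2, 0.1]
width: 0.0481
```

Emit:
move_arm([
  [0,0,0,0],
  [0,0,0,0],
  [0,0,0,0],
  [0,0,0,0],
  [0,0,0,0],
  [0,0,0,0],
], claw=-1, newtons=25)

```text
time: 8.3
ee_pos: [0.5681, 0.2587, 0.1006]
eef_rot: [-0.057, 0.998, 0.0, 0.0]
ft_force: [-0.7, -0.8, 1.0]
width: 0.0271
```

Emit:
move_arm([
  [0,0,-0.005,0],
  [0,0,-0.015,0],
  [0,0,-0.03,0],
  [0,0,-0.05,0],
  [0,0,-0.075,0],
  [0,0,-0.1,0],
  [0,0,-0.125,0],
  [0,0,-0.15,0],
  [0,0,-0.175,0],
  [0,0,-0.195,0],
  [0,0,-0.207,0],
  [0,0,-0.21,0],
  [0,0,-0.21,0],
  [0,0,-0.21,0],
])

```text
time: 9.7
ee_pos: [0.5676, 0.2587, 0.3094]
eef_rot: [-0.057, 0.998, -0.0, -0.001]
ft_force: [-0.2, -0.1, -3.2]
width: 0.0273
```

```bash
python3 w.py w4; python3 w.py s4 side
python3 - <<'E'
from h import *
c=np.load('w4.npz')
print(rel(c['pos'],c['q'],[.573,-.2365,c['pos'][2]]))
print(rel(c['pos'],c['q'],[.573,-.2365,c['pos'][2]]) )
from bench import read_state;print(read_state()['joint_positions'])
E
```

```text
9.7 [0.56762316 0.25865774 0.30941557] [-5.70917388e-02  9.98368586e-01 -3.03761144e-04 -7.78951864e-04] 0.027273509480751617 [-0.22548039 -0.06223359 -3.19693513]
9.75 [0.56761415 0.25861847 0.30932197] [-5.70881430e-02  9.98368707e-01 -3.83529079e-04 -8.49006605e-04] 0.027443399903701773 [ 0.39884348 -0.55914379 -2.90514475]
[array([ 5.11045751e-02, -4.92542699e-01,  3.36193189e-04])]
[array([ 5.11045751e-02, -4.92542699e-01,  3.36193189e-04])]
[-0.59766025  0.30034863  0.12704002  1.32650158 -0.03753158  1.51882576
  1.21077727]
```

View pics/s4.png

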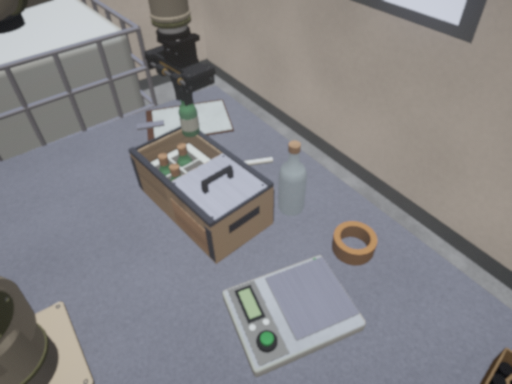

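View pics/w4.png

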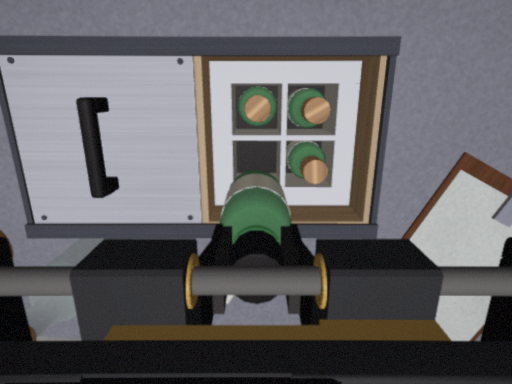

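Emit:
move_arm([
  [0.001,-0.005,0,0],
  [0.002,-0.015,0,0.01],
  [0.003,-0.035,0,0.02],
  [0.005,-0.06,0,0.04],
  [0.007,-0.09,0,0.06],
  [0.01,-0.12,0,0.08],
  [0.013,-0.15,0,0.1],
  [0.016,-0.18,0,0.12],
  [0.02,-0.21,0,0.14],
  [0.024,-0.24,0,0.16],
  [0.028,-0.27,0,0.18],
  [0.031,-0.3,0,0.2],
  [0.034,-0.33,0,0.22],
  [0.037,-0.36,0,0.24],
  [0.04,-0.39,0,0.26],
  [0.043,-0.42,0,0.28],
  [0.046,-0.45,0,0.3],
  [0.049,-0.475,0,0.32],
  [0.051,-0.488,0,0.33],
  [0.051,-0.492,0,0.33],
])

```text
time: 11.8
ee_pos: [0.572, -0.2387, 0.3107]
eef_rot: [0.11, 0.994, -0.0, -0.0]
ft_force: [-0.1, -0.3, -2.1]
width: 0.0272
```

Emit:
move_arm([
  [0,0,0,0],
  [0,0,0,0],
  [0,0,0,0],
  [0,0,0,0],
])

```text
time: 12.2
ee_pos: [0.5737, -0.2348, 0.3106]
eef_rot: [0.107, 0.994, 0.0, 0.0]
ft_force: [0.8, 0.3, -2.8]
width: 0.0271
```

```bash
python3 w.py w5; python3 w.py s5 side;python3 w.py c5 scene
```

```text
12.2 [ 0.5736803  -0.23479542  0.31057971] [1.06896230e-01 9.94270156e-01 2.13585109e-04 8.05072316e-05] 0.027054706486295356 [ 0.7896352   0.28696213 -2.76501339]
12.25 [ 0.57363968 -0.23501733  0.31058626] [1.07046087e-01 9.94254042e-01 1.62558104e-04 9.27174586e-05] 0.027006142224894357 [-0.2227044  -0.30375978 -2.35237079]
12.3 [ 0.57355705 -0.23523874  0.31054726] [1.07239810e-01 9.94233177e-01 1.08175720e-04 2.47363211e-05] 0.027299938029664152 [-0.27815039 -0.45655312 -2.61908354]
```

View pics/w5.png

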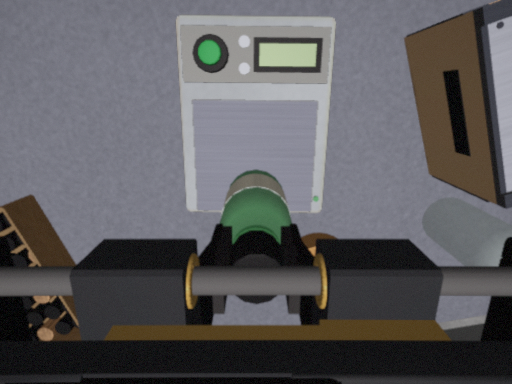

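View pics/s5.png

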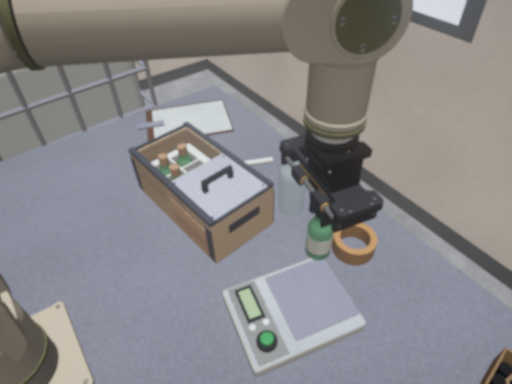

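View pics/c5.png

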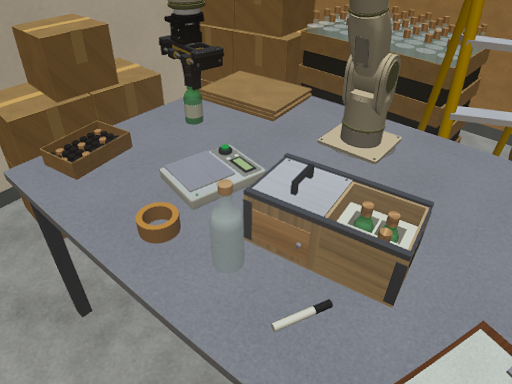

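The wrist view shows the bottle over the pan (pan edges u≈194–316, v≈99–213), with the key at about (209,52). I'll cross-check the pan and the key in this view.

```bash
cat > m5.py <<'E'
from h import *
c=np.load('w5.npz');p=c['p'];hsv=cv2.cvtColor(p,cv2.COLOR_RGB2HSV).astype(int)
X=cloud(c,c['d'])
m=(hsv[...,1]>150)&(hsv[...,0]>45)&(hsv[...,0]<85);m[90:]=0;m[:,:180]=0;m[:,235:]=0
uv=np.argwhere(m)[:,::-1];(u,v),r=cv2.minEnclosingCircle(uv.astype(np.float32));print(u,v,r,m.sum())
k=plane(c,[[u,v]],.068)[0];print('key',k,np.nanmedian(X[m],0))
a=np.radians(-12.6);x=np.array([np.cos(a),np.sin(a)]);y=np.array([-x[1],x[0]])
print('pan from key',k[:2]+.129*x+.055*y)
# scale outline & pan corners clicked
P=plane(c,[[194,99],[314,99],[190,213],[322,213]],.06);print(P[:,:2].mean(0),P)
d=P[1]-P[0];print(np.degrees(np.arctan2(d[1],d[0])),np.linalg.norm(d))
cv2.imwrite('pics/crop5.png',cv2.resize(p[0:240,160:360,::-1],None,fx=2.5,fy=2.5))
print(rel(c['pos'],c['q'],[.573,-.238,.157]))
E
python3 m5.py
```

```text
209.29629516601562 52.092594146728516 12.308786392211914 121
key [ 0.43626891 -0.26222642  0.068     ] [ 0.43610602 -0.26454509  0.06727029]
pan from key [ 0.57416005 -0.23669147]
[ 0.57500748 -0.23707293] [[ 0.4836145  -0.29585453  0.06      ]
 [ 0.51582273 -0.14805338  0.06      ]
 [ 0.63057995 -0.34266079  0.06      ]
 [ 0.67001273 -0.161723    0.06      ]]
77.70652481281293 0.15126979594644216
[array([ 1.13636174e-06, -3.34382684e-03,  1.53578244e-01])]
```

View pics/crop5.png

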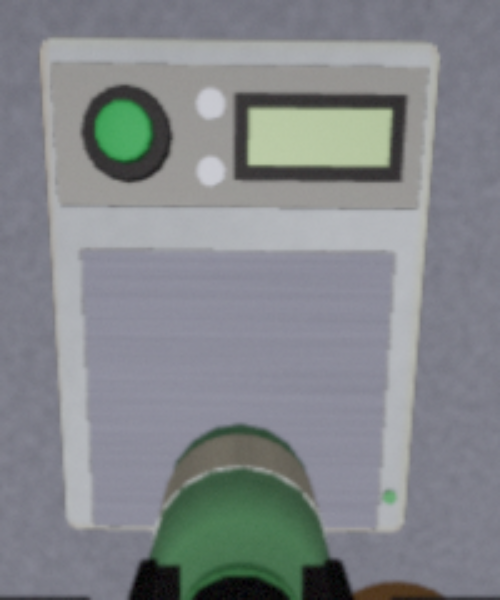

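Emit:
move_arm([
  [0,-0.001,0.01,0],
  [0,-0.001,0.03,0],
  [0,-0.001,0.055,0],
  [0,-0.001,0.08,0],
  [0,-0.001,0.105,0],
  [0,-0.001,0.125,0],
  [0,-0.001,0.138,0],
  [0,-0.001,0.145,0],
  [0,-0.001,0.148,0],
  [0,-0.001,0.15,0],
  [0,-0.001,0.15,0],
  [0,-0.001,0.15,0],
])

```text
time: 13.55
ee_pos: [0.5735, -0.2369, 0.1612]
eef_rot: [0.108, 0.994, -0.0, 0.001]
ft_force: [0.1, -0.3, -1.8]
width: 0.0273
```

Emit:
move_arm([
  [0,0,0.001,0],
  [0,0,0.002,0],
  [0,0,0.003,0],
  [0,0,0.004,0],
  [0,0,0.004,0],
  [0,0,0.004,0],
])

```text
time: 14.15
ee_pos: [0.5732, -0.2368, 0.1565]
eef_rot: [0.108, 0.994, 0.0, -0.0]
ft_force: [0.1, -0.2, -1.4]
width: 0.0273
```

Emit:
move_arm([
  [0,0,0.001,0],
  [0,0,0.001,0],
  [0,0,0.001,0],
])

```text
time: 14.45
ee_pos: [0.5732, -0.2368, 0.1555]
eef_rot: [0.108, 0.994, 0.0, -0.0]
ft_force: [0.5, 0.5, -2.1]
width: 0.0272
```

Emit:
move_arm([
  [0,0,0.001,0],
  [0,0,0.001,0],
  [0,0,0.001,0],
])

```text
time: 14.75
ee_pos: [0.5732, -0.2369, 0.1546]
eef_rot: [0.108, 0.994, -0.0, 0.0]
ft_force: [0.4, 0.4, -0.7]
width: 0.0275
```

Emit:
move_arm([
  [0,0,0.001,0],
  [0,0,0.001,0],
  [0,0,0.001,0],
])

```text
time: 15.05
ee_pos: [0.5737, -0.2372, 0.1546]
eef_rot: [0.108, 0.994, -0.0, 0.001]
ft_force: [-1.8, -0.4, 6.0]
width: 0.0273
```

The force has risen to 6 N, so the bottle is on the pan. Releasing it.

Emit:
move_arm([
  [0,0,-0.001,0],
  [0,0,-0.001,0],
])

```text
time: 15.25
ee_pos: [0.5733, -0.2368, 0.1546]
eef_rot: [0.108, 0.994, 0.0, 0.0]
ft_force: [-0.1, -0.3, 1.2]
width: 0.0268
```

Emit:
move_arm([
  [0,0,0,0],
  [0,0,0,0],
  [0,0,0,0],
  [0,0,0,0],
  [0,0,0,0],
  [0,0,-0.01,0],
  [0,0,-0.03,0],
  [0,0,-0.06,0],
  [0,0,-0.09,0],
  [0,0,-0.12,0],
  [0,0,-0.14,0],
  [0,0,-0.14,0],
  [0,0,-0.14,0],
], claw=0.3)

```text
time: 16.55
ee_pos: [0.5732, -0.2369, 0.2949]
eef_rot: [0.108, 0.994, -0.0, 0.0]
ft_force: [0.2, 0.5, -0.3]
width: 0.0566
```

```bash
python3 w.py w6; python3 w.py s6 side
python3 - <<'E'
from h import *
c=np.load('w6.npz');X=cloud(c,c['d']);print(rel(c['pos'],c['q'],[.4365,-.2625,.11]))
c=np.load('s6.npz');X=cloud(c,c['d'])
m=(X[...,2]>.163)&(X[...,2]<.2)&(abs(X[...,0]-.573)<.04)&(abs(X[...,1]+.237)<.05)
q=X[m];print(m.sum(),q.min(0),q.max(0))
E
```

```text
16.55 [ 0.57322708 -0.23686836  0.2949102 ] [ 1.07696082e-01  9.94183786e-01 -1.44121989e-05  3.91005959e-04] 0.056553298112885834 [ 0.23251986  0.4878785  -0.31864318]
16.6 [ 0.57292925 -0.23666196  0.29395736] [ 1.07679092e-01  9.94185615e-01  1.43578588e-04 -3.94368324e-04] 0.056879565180551546 [-0.2881795  -0.48899019  0.30071037]
[array([ 0.12821099, -0.05432599,  0.18480716])]
225 [ 0.55947553 -0.25347643  0.16306798] [ 0.58810293 -0.226371    0.1892802 ]
```

View pics/s6.png

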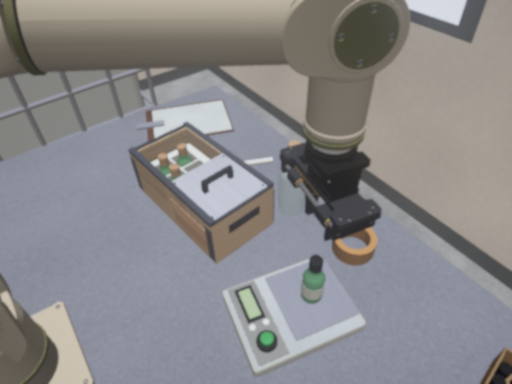

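View pics/w6.png

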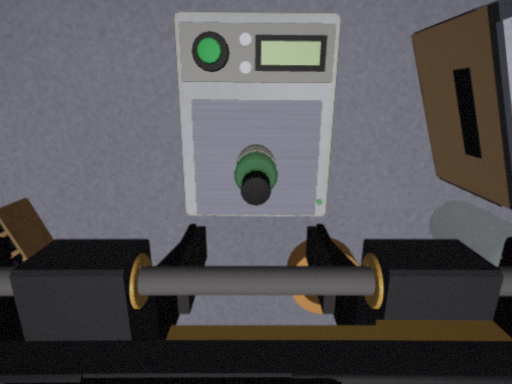

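Emit:
move_arm([
  [0.015,-0.006,0,0],
  [0.04,-0.017,0,0],
  [0.07,-0.03,0,0],
  [0.1,-0.042,0,0],
  [0.12,-0.051,0,0],
  [0.128,-0.054,0.02,0],
  [0.128,-0.054,0.06,0],
  [0.128,-0.054,0.1,0],
  [0.128,-0.054,0.14,0],
  [0.128,-0.054,0.17,0],
  [0.128,-0.054,0.19,0],
  [0.128,-0.054,0.205,0],
  [0.128,-0.054,0.21,0],
  [0.128,-0.054,0.21,0],
  [0.128,-0.054,0.21,0],
], claw=-1)

```text
time: 18.15
ee_pos: [0.4368, -0.2623, 0.085]
eef_rot: [0.108, 0.994, -0.0, 0.0]
ft_force: [0.5, -0.2, -0.0]
width: 0.0006
```

```bash
python3 w.py w7; python3 w.py s7 side
```

```text
18.15 [ 0.43681394 -0.26226248  0.08502716] [ 1.07703981e-01  9.94182977e-01 -4.61240282e-05  2.43644003e-04] 0.0006158582929677036 [ 0.50822131 -0.22906193 -0.00732581]
18.2 [ 0.43700985 -0.26233937  0.08524217] [ 1.07688490e-01  9.94184542e-01 -8.96647735e-05  5.26820448e-04] 0.00015366577045100599 [ 0.39756629  0.23420641 -0.60670757]
```

View pics/w7.png

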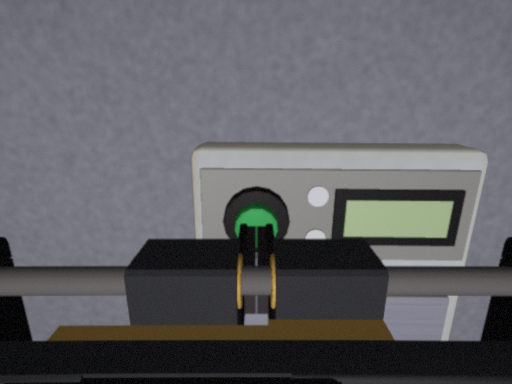

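View pics/s7.png

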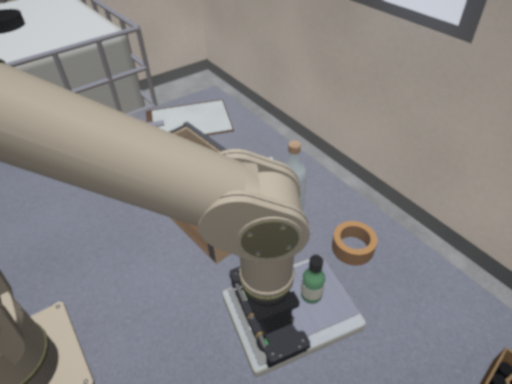

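The fingertips are over the key at (256,225) and clear of the bottle. Pressing.

Emit:
move_arm([
  [0,0,0.008,0],
  [0,0,0.014,0],
  [0,0,0.018,0],
  [0,0,0.021,0],
  [0,0,0.023,0],
  [0,0,0.024,0],
  [0,0,0.024,0],
  [0,0,0.024,0],
])

```text
time: 19.05
ee_pos: [0.4366, -0.2621, 0.062]
eef_rot: [0.108, 0.994, 0.001, 0.0]
ft_force: [-9.3, 6.6, 24.7]
width: 0.0004
```

Emit:
move_arm([
  [0,0,-0.01,0],
  [0,0,-0.03,0],
  [0,0,-0.06,0],
  [0,0,-0.1,0],
  [0,0,-0.14,0],
  [0,0,-0.18,0],
  [0,0,-0.21,0],
  [0,0,-0.235,0],
  [0,0,-0.24,0],
  [0,0,-0.24,0],
])

```text
time: 20.05
ee_pos: [0.4368, -0.2623, 0.3008]
eef_rot: [0.108, 0.994, -0.0, 0.001]
ft_force: [-0.4, 0.7, -0.6]
width: 0.0007
```

```bash
python3 w.py w8; python3 w.py s8 side
python3 - <<'E'
from h import *
c=np.load('w8.npz');print(rel(c['pos'],c['q'],[.552,.103,.30],np.radians(186.4)))
E
```

```text
20.05 [ 0.43681546 -0.26233251  0.30081061] [ 1.07746830e-01  9.94178200e-01 -6.84521312e-05  5.67206236e-04] 0.0007158461648399941 [-0.43773911  0.68814893 -0.59341073]
20.1 [ 0.43643202 -0.26207903  0.29978141] [ 1.07685832e-01  9.94184925e-01  9.44306231e-05 -2.96695998e-04] 0.00035475634405683133 [ 0.29441768 -0.36709788 -0.29033762]
[array([-0.03424062,  0.38152699,  0.00084444]), np.float64(-0.3276139114373646)]
```

View pics/w8.png

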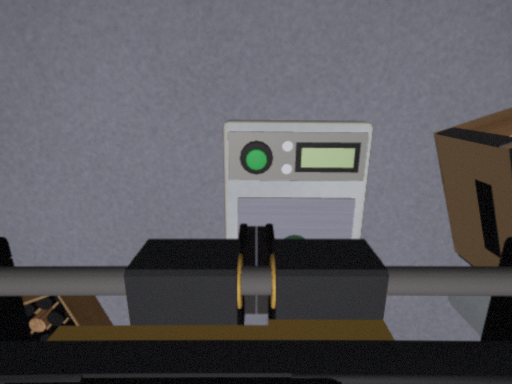

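Run:
```python
from h import *
for n,(u,v) in dict(w6=(209,50),w8=(257,159)).items():
    c=np.load(n+'.npz');X=cloud(c,c['d'])
    print(n,np.nanmedian(X[v-4:v+5,u-4:u+5].reshape(-1,3),0),c['p'][v,u], 'panel z',np.nanmedian(X[v-4:v+5,u+75-4:u+75+5,2]))
c=np.load('s8.npz');cv2.imwrite('pics/crop8.png',cv2.resize(c['p'][230:384,200:400,::-1],None,fx=3.5,fy=3.5))
```

```text
w6 [ 0.43593573 -0.26227286  0.06812021] [ 70 159  92] panel z 0.049843396746783196
w8 [ 0.43521348 -0.26151731  0.0677841 ] [ 69 162  92] panel z 0.04970854146303245
```

View pics/crop8.png

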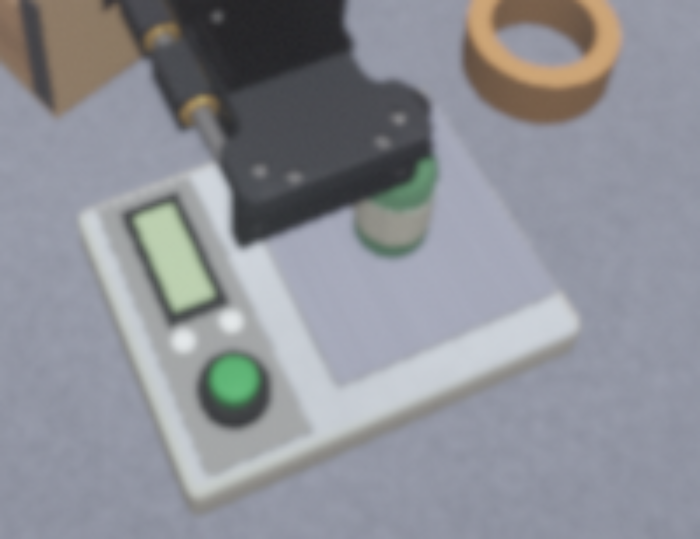

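The key is back up (top at z≈0.068) and the bottle is standing undisturbed. Next is the handle.

Emit:
move_arm([
  [-0.002,0.01,0,-0.02],
  [-0.004,0.035,0,-0.04],
  [-0.007,0.07,0,-0.08],
  [-0.01,0.105,0,-0.11],
  [-0.013,0.14,0,-0.14],
  [-0.016,0.175,0,-0.17],
  [-0.019,0.21,0,-0.2],
  [-0.022,0.245,0,-0.23],
  [-0.025,0.28,0,-0.26],
  [-0.028,0.315,0,-0.29],
  [-0.031,0.345,0,-0.31],
  [-0.033,0.368,0,-0.328],
  [-0.034,0.381,0,-0.328],
  [-0.034,0.381,0,-0.328],
  [-0.034,0.381,0,-0.328],
  [-0.034,0.381,0,-0.328],
], claw=0)

```text
time: 21.75
ee_pos: [0.5514, 0.1009, 0.3007]
eef_rot: [-0.055, 0.998, -0.0, 0.0]
ft_force: [0.4, -0.4, -0.8]
width: 0.0437
```

```bash
python3 w.py w9; python3 m2.py w9
```

```text
21.75 [0.55138994 0.10094963 0.30073369] [-5.48184156e-02  9.98496314e-01 -1.76406218e-04  1.42916057e-04] 0.043736359795997944 [ 0.38062759 -0.41918391 -0.84411831]
[ 251  134   15   99 1329]
top ((550.575439453125, 102.34268951416016), (93.6284408569336, 12.56403923034668), 6.744539260864258) depth-cloud [0.54636208 0.10203719 0.18449926] ((552.2781372070312, 102.63182067871094), (91.83232879638672, 12.746368408203125), 6.823646068572998)
[array([0.00069481, 0.001526  , 0.14173295]), np.float64(-0.00200920395281301)]
```

View pics/w9.png

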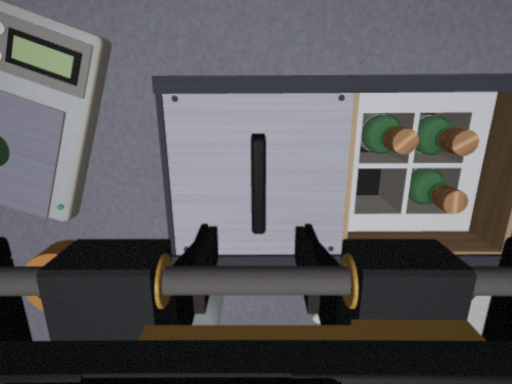

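The handle is centred between the fingers at (258,184). I'll lower, grip and slide the cover shut.

Emit:
move_arm([
  [0.001,0.001,0.03,0],
  [0.001,0.001,0.06,0],
  [0.001,0.001,0.09,0],
  [0.001,0.001,0.11,0],
  [0.001,0.001,0.125,0],
  [0.001,0.001,0.135,0],
  [0.001,0.001,0.14,0],
  [0.001,0.001,0.14,0],
  [0.001,0.001,0.14,0],
])

```text
time: 22.7
ee_pos: [0.5507, 0.1036, 0.1614]
eef_rot: [-0.056, 0.998, 0.0, 0.001]
ft_force: [0.7, 0.0, -0.1]
width: 0.0432
```

Emit:
move_arm([
  [0,0,0,0],
  [0,0,0,0],
  [0,0,0,0],
  [0,0,0,0],
  [0,0,0,0],
  [0,0,0,0],
], claw=-1, newtons=20)

```text
time: 23.3
ee_pos: [0.5504, 0.1035, 0.1606]
eef_rot: [-0.056, 0.998, -0.0, 0.0]
ft_force: [-0.1, -1.3, 1.4]
width: 0.014
```

Emit:
move_arm([
  [0,0.005,0,0],
  [0,0.015,0,0],
  [0,0.03,0,0],
  [0,0.05,0,0],
  [0,0.07,0,0],
  [0,0.09,0,0],
  [0,0.11,0,0],
  [0,0.13,0,0],
  [0,0.15,0,0],
  [0,0.165,0,0],
  [0,0.175,0,0],
  [0,0.182,0,0],
  [0,0.185,0,0],
  [0,0.185,0,0],
  [0,0.185,0,0],
  [0,0.185,0,0],
])

```text
time: 24.9
ee_pos: [0.5296, 0.2878, 0.1606]
eef_rot: [-0.056, 0.998, 0.0, 0.0]
ft_force: [1.2, -0.6, 2.2]
width: 0.0134
```

Emit:
move_arm([
  [0,0,0,0],
  [0,0,0,0],
  [0,0,0,0],
  [0,0,0,0],
  [0,0,-0.02,0],
  [0,0,-0.05,0],
  [0,0,-0.09,0],
  [0,0,-0.12,0],
  [0,0,-0.14,0],
  [0,0,-0.14,0],
  [0,0,-0.14,0],
  [0,0,-0.14,0],
], claw=0)

```text
time: 26.1
ee_pos: [0.5291, 0.2872, 0.2991]
eef_rot: [-0.056, 0.998, -0.0, -0.001]
ft_force: [0.4, -0.1, -1.0]
width: 0.0434
```

```bash
python3 w.py w10; python3 m2.py w10; python3 w.py s10 side; python3 w.py c10 scene
python3 - <<'E'
from h import *
c=np.load('s10.npz');X=cloud(c,c['d'])
m=(X[...,2]>.163)&(X[...,2]<.2)&(abs(X[...,0]-.573)<.04)&(abs(X[...,1]+.237)<.05)
q=X[m];print(m.sum(),q.min(0),q.max(0))
E
```

```text
26.1 [0.52912787 0.28722998 0.29914851] [-5.61111630e-02  9.98424035e-01 -4.55967461e-04 -8.81193496e-04] 0.043421418796278054 [ 0.39020705 -0.10960334 -0.95566096]
[ 250  136   14  100 1376]
top ((530.2066650390625, 286.9822082519531), (94.40560150146484, 12.429411888122559), 6.774364948272705) depth-cloud [0.52769774 0.28699337 0.18451808] ((532.0202026367188, 287.30169677734375), (93.03218841552734, 12.548471450805664), 6.655570030212402)
[array([-0.00129802, -0.00025334,  0.14014664]), np.float64(0.0005795459030117911)]
26.15 [0.52910093 0.28724973 0.29911792] [-5.61018730e-02  9.98424475e-01 -4.86333462e-04 -9.54874804e-04] 0.04350160373538251 [ 0.55529633 -0.21281882 -0.49372085]
26.2 [0.52915685 0.28726562 0.29924247] [-5.60945850e-02  9.98424957e-01 -4.58657362e-04 -8.90639355e-04] 0.04355081566546412 [ 0.13949342  0.4239417  -0.05153183]
222 [ 0.55940384 -0.25370453  0.16330097] [ 0.58719079 -0.22630611  0.19034419]
```

View pics/s10.png

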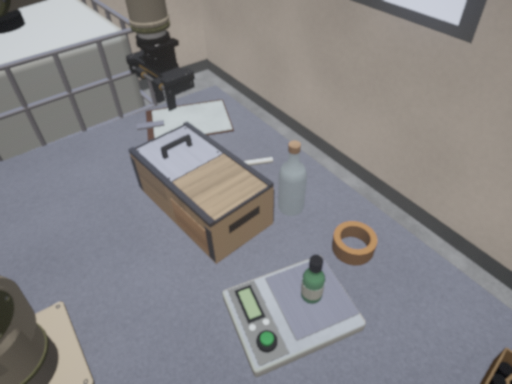

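View pics/c10.png

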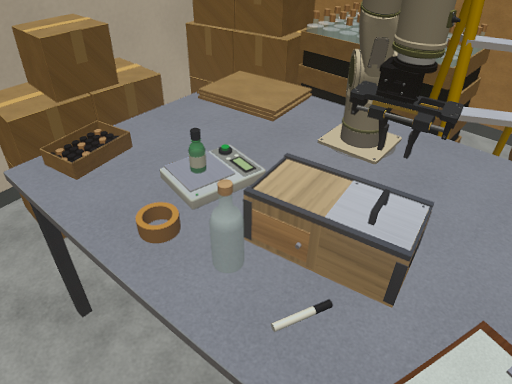

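The cover is shut with its handle at the original spot. The bottle stands on the pan at (313,280) in the side view, the key is up, and the bystanders haven't moved. Handing in.

```bash
python3 -c "
from bench import r
print(r.close_job())"
```

```text
the job is handed in; nothing more can be done
None
```

I finished every step of the task and handed the job in at about 26 s of the 72 s allowed; it gave no verdict.

- **Cover opened:** I slid it by its handle about 184 mm. The handle then measured about 3 mm short of its full open travel, well inside the 20 mm allowed.
- **Bottle:** The black-stoppered bottle was in the +x, −y pocket. I lifted it out by the stopper and set it on the pan with about 6 N of contact force. The last check showed it upright, within a few mm of the pan's middle and in the same place as just after release.
- **Print key:** I pressed it until the fingertips reached 0.062 m, where the key is fully down, with about 25 N on the wrist. That is harder than the 4 N it needs but under the 40 N limit. Afterwards the key top measured about 0.068 m, so it is up again.
- **Cover shut:** The handle is back within about 1 mm of where it started.
- **Other things:** The corks were in their three pockets in the last wrist view before closing. By eye, the tape, marker and tall bottle are where they were.

**Camera disagreement:** the scene and side cameras differed by 10–18 mm on the handle's position, more than the stated 2 mm. I used the wrist camera for the handle and stopper and to confirm the pan and key positions. Its handle fixes matched the grasps within about 2 mm.

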